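# Load the burnout tray with casting rings in order of size

## Robot

A 6-joint arm with a two-finger parallel gripper is mounted at the origin on the work surface. World frame = base frame: x ahead of the robot, y to its left, z up, the work surface at z = 0. Lengths are in m, angles in rad, forces in N, time in s.
With the tool pointing down it reaches from about 0.35 to 0.775 m from the base axis. Payload 5.5 kg.
Tool frame: the origin (TCP) lies between the finger pads; the fingertips stand 22 mm ahead of it and the grasp point (between the pads) lies 3 mm ahead of it; z points along the fingers, y is the line along which they close (so a half turn about z gives the same grasp; the last joint's range is limited). The gripper opens to 85 mm and grips with 20 to 120 N. Pads are 22 mm wide; open, the fingers measure 114 mm over their backs; the gripper's body (76 mm by 85 mm) begins 54 mm behind the grasp point. The pads swing forward as they close: fully open they stand 13 mm farther back than shut.
Start: joints at [1.117, 0.313, 0.046, 1.304, 0, 1.431], TCP at [0.178, 0.547, 0.253] pointing down, gripper open.
Joint ranges: [-2.76, 2.76], [-0.86, 1.69], [-1.03, 1.26], [-2.2, 2.34], [-1.47, 1.5], [-3.14, 3.14]. Speed limits (rad/s): [2.57, 2.57, 3.14, 3.14, 3.14, 3.14].

## Interface

Orientations are given as a unit quaternion [w, x, y, z].
In Python, from workcell import env gives the robot as it stands.
- The arm moves only by the shell command python3 nudge.py FILE [OPENING] [FORCE], which reads ROWS from the file FILE. ROWS is a JSON list of rows, 1 to 8 of them, each of 6 numbers: dx, dy, dz in units of 25 mm, then a rotation vector rx, ry, rz in units of 0.25 rad; each row is the pose to reach, as a shift and turn from the pose commanded when the command began, along the tool's axes at that moment; what a row does not reach only later rows make up. A row lasts 1/8 s, in which the tool goes at most 0.0625 m and 0.188 rad, less where a joint would pass 70% of its speed; a pose out of reach is approached as far as the arm can. OPENING is the finger opening in m, set as the command begins (- or left out keeps the last). The fingers move at their own pace and stop on an object; FORCE is the grip in N (left out, the last holds). Time passes only in rows, so rows that do not move let the fingers close. It prints the time, the measured TCP pose, the force, the opening and the grip force at its end. Input that does not fit is refused with a message, and nothing moves.
- env.get_state(): the state, without advancing time (a new reading comes with each control period).
- env.read_camera(name): name is "scene" or "top" or "wrist"; returns a dict with "image" (400x640x3 uint8, red, green, blue), "K" (3x3 intrinsics, pixels), "R" (3x3) and "t" (3): a world point X has camera coordinates R X + t. Camera axes: x right, y down, z forward; pixel columns grow to the right and rows downward; lengths in m; the calibration is good to about 2 mm. The wrist camera is an equidistant fisheye: a pixel r from the principal point sees the ray r / f radians off the axis. A picture is of the moment at which its call begins. There is no depth.
- env.hand_in(): hands the job in; it is judged then, once.
The state is a dict: "clock": time; "joint_pos": joint angles; "qvel": joint speeds; "tau": joint torques, N m; "tcp_pos": TCP position; "orientation": TCP orientation; "wrist_force": force on the tool from outside, world axes, zero at the start; "ft_torque": the same for the moment, N m; "finger_gap": finger opening in m; "grip_force": force on a finger pad.
Only numpy, scipy, OpenCV 4.12 (cv2) and the standard library are available. Lean on these libraries where they do the work, as an engineer would, in place of code of your own. Each camera call takes 0.05 s, during which the arm holds its last target. There are 200 camera calls.

## Task

Load the burnout tray for the furnace: stand the four filled casting rings upright in single file on the tray, each one squarely over a drain hole, in order of size from the smallest at the handle end to the largest at the far end, which goes to the back of the furnace. The moulds are brittle, so set each one down without dropping it or tipping it over, and leave the plaster jaw model and the jar where they are.

Things in the scene. Friction and masses are not known exactly. Their poses are not given: they have to be found in the camera images.
- ring_32: smallest casting ring: a plain upright stainless steel cylinder filled to the brim with pale investment plaster (solid, closed pale top), 32 mm outside diameter, 38 mm tall, about 100 g, mouth already downwards. Origin: centre of its underside; z up along its axis. At the start it stands on a green bench mat 3 mm thick.
- ring_41: second smallest casting ring: a plain upright stainless steel cylinder filled to the brim with pale investment plaster (solid, closed pale top), 41 mm outside diameter, 44 mm tall, about 160 g, mouth already downwards. Origin: centre of its underside; z up along its axis. At the start it stands on a green bench mat 3 mm thick.
- ring_51: second largest casting ring: a plain upright stainless steel cylinder filled to the brim with pale investment plaster (solid, closed pale top), 51 mm outside diameter, 52 mm tall, about 280 g, mouth already downwards. Origin: centre of its underside; z up along its axis. At the start it stands on a green bench mat 3 mm thick.
- ring_64: largest casting ring: a plain upright stainless steel cylinder filled to the brim with pale investment plaster (solid, closed pale top), 64 mm outside diameter, 60 mm tall, about 500 g, mouth already downwards. Origin: centre of its underside; z up along its axis. At the start it stands on a green bench mat 3 mm thick.
- drain_1: drain hole nearest the tray's handle: 12 mm hole with a dark steel eyelet. Origin: hole centre, level with the tray's flat top, 20 mm above the bench; x along the row, away from the handle; z up. The tray: a cream ceramic slab edged in steel, 346 x 98 mm, fixed, flat (no rim), lying any way round, with a steel bow handle at one short end only.
- drain_2: drain hole second from the tray's handle: 12 mm hole with a dark steel eyelet. Origin: hole centre, level with the tray's flat top, 20 mm above the bench; x along the row, away from the handle; z up. The row of four runs along the middle of the tray, holes 80 mm apart.
- drain_3: drain hole third from the tray's handle: 12 mm hole with a dark steel eyelet. Origin: hole centre, level with the tray's flat top, 20 mm above the bench; x along the row, away from the handle; z up. The row of four runs along the middle of the tray, holes 80 mm apart.
- drain_4: drain hole farthest from the tray's handle: 12 mm hole with a dark steel eyelet. Origin: hole centre, level with the tray's flat top, 20 mm above the bench; x along the row, away from the handle; z up. The end holes are 53 mm from the tray's short edges.
- jaw_model: bystander: a yellowish plaster model of a jaw, about 80 x 62 mm and 30 mm high, loose on the bench. Origin: underside, near the middle.
- jar: bystander: a closed round jar, 54 mm across, 62 mm tall, blue lid, loose on the bench. Origin: centre of its underside.

How it is judged:
By the outcome, as a careful person would: the job done as asked, in the order asked, and still so for the second after the job is handed in, with the robot touching nothing.
It also fails if it takes over 102 s, if anything falls off the work surface, if the arm or the gripper's body presses on something with over 40 N, if the wrist force passes 120 N, or if a joint passes its speed limit or range.

## Working session

There is one attempt and no reset: what is moved stays moved. The work goes in short steps, Python scripts to look and compute and a shell command to move; the robot and the scene stay as the last step left them, time stands still between calls to the robot, and variables do not carry over. Pictures are saved under pics/ and viewed, at most 14 in all, crops included, and the job is handed in when it is done.

```bash
ls; mkdir -p pics
python3 - <<'E'
from workcell import env
import cv2
s=env.get_state(); print(s)
for n in ("top","scene"):
    c=env.read_camera(n); cv2.imwrite(f"pics/{n}0.png",c["image"][:,:,::-1]); print(n,c["K"],c["R"],c["t"])
E
```

```text
nudge.py
pics
workcell.py
{'clock': 0.0, 'joint_pos': array([ 1.11741008e+00,  3.13971043e-01,  4.50107941e-02,  1.30359790e+00,
       -2.41930111e-05,  1.43122019e+00]), 'qvel': array([ 0.00055061, -0.00044155, -0.00102247, -0.00060818, -0.00085903,
       -0.00221426]), 'tau': array([ 9.59359350e-04, -4.80628717e+01,  2.98533046e+01,  1.92941894e-02,
       -2.71484387e-04, -4.83067112e-06]), 'tcp_pos': array([0.17729427, 0.54650383, 0.25243854]), 'orientation': array([-2.45794783e-04,  1.56261965e-01,  9.87715254e-01, -8.46009482e-04]), 'wrist_force': array([-0.26546512,  0.59122178, -0.90126276]), 'ft_torque': array([-0.02806727, -0.06244839,  0.04193484]), 'grip_force': 0.0, 'finger_gap': 0.08556188063929293}
top [[373.05363451   0.         325.29301057]
 [  0.         373.05363451 200.84152967]
 [  0.           0.           1.        ]] [[ 2.90211606e-02 -9.99570021e-01  4.18870499e-03]
 [-9.89475046e-01 -2.93218685e-02 -1.41701664e-01]
 [ 1.41763556e-01 -3.22723198e-05 -9.89900547e-01]] [-0.02255604  0.59280069  0.78379542]
scene [[502.48526805   0.         311.4803375 ]
 [  0.         502.48526805 204.02640334]
 [  0.           0.           1.        ]] [[-0.87439372  0.48516399 -0.0071787 ]
 [ 0.41478718  0.73971578 -0.52987938]
 [-0.25176819 -0.46630084 -0.84804263]] [ 0.521614   -0.19955701  1.3275076 ]
```
View pics/top0.png

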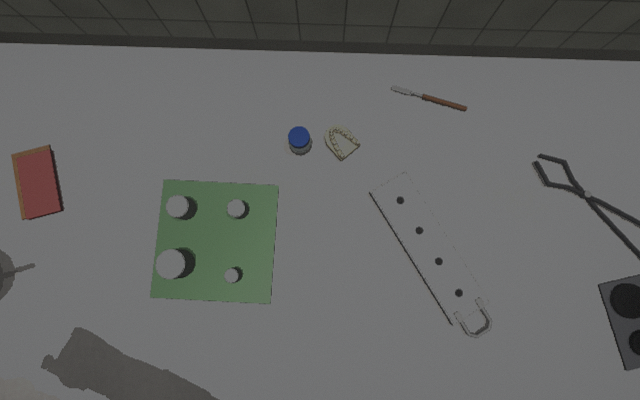

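View pics/scene0.png

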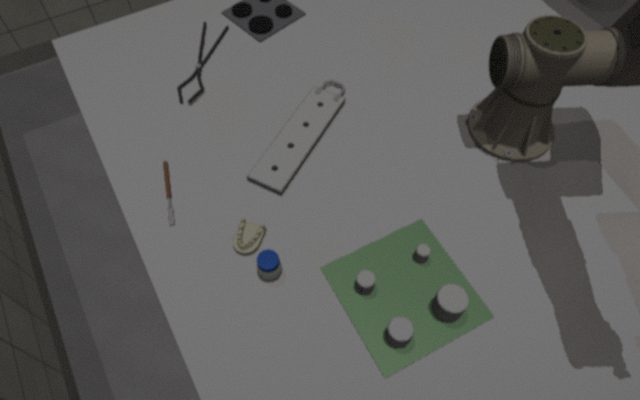

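Top view: the rings stand on the mat at about (178,207), (236,208), (172,263) and (231,275). The holes are at (400,200), (419,230), (438,261) and (459,293), and the handle is at (475,320), so drain_1 is the last of these. Next I'll enlarge the crops to see the ring tops.

Run:
```python
import cv2,numpy as np
t=cv2.imread('pics/top0.png');s=cv2.imread('pics/scene0.png')
a=cv2.resize(t[175:310,150:285],(400,400),interpolation=cv2.INTER_CUBIC)
b=cv2.resize(s[215:380,325:490],(400,400),interpolation=cv2.INTER_CUBIC)
cv2.imwrite('pics/c0.png',np.clip(np.hstack([a,b])*1.6,0,255).astype(np.uint8))
for im,pts in((t,[(178,203),(236,205),(172,259),(231,273)]),(s,[(366,275),(423,248),(401,326),(452,297)])):
    for x,y in pts: print(x,y,im[y-14:y+22:2,x].sum(1)//3)
```

```text
178 203 [ 87  88  88  98 116 113 114 117 114 113 113 113 114 116  59  75  86  88]
236 205 [ 91  93  89  89 106 113 113 115 115 116 114 114 101  62  79  93  94  92]
172 259 [ 87  89 104 114 114 115 113 115 115 114 114 114 114 112 114 115 115  92]
231 273 [ 95  92  97  94  79 113 116 113 112 113 113 113  92  95  95  95  96  97]
366 275 [ 84  89  83  89  97 113 117 114 118 117 117 113 106  79  43  45  41  64]
423 248 [ 87  83  86  86  88 106 114 114 114 115 109  77  49  42  48  71  83  86]
401 326 [ 90  90  97 114 119 114 114 117 113 115 115 115 113 113  93  53  44  39]
452 297 [ 93 112 112 115 115 116 116 111 114 116 111 112 115 113 104  63  42  42]
```

View pics/c0.png

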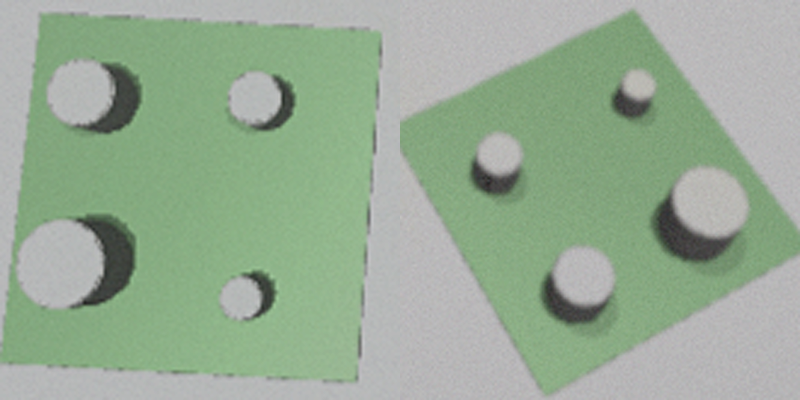

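The crop shows the ring tops as clean pale discs in both views, with the dark sides separate from them. I'll threshold them and triangulate.

```bash
cat > h.py <<'E'
import cv2,numpy as np
def rays(c,p):
    d=np.linalg.inv(c["K"])@np.array([p[0],p[1],1.]); d=c["R"].T@d
    return -c["R"].T@c["t"], d/np.linalg.norm(d)
def tri(obs):
    A=np.zeros((3,3));b=np.zeros(3);L=[]
    for c,p in obs:
        o,d=rays(c,p);M=np.eye(3)-np.outer(d,d);A+=M;b+=M@o;L.append((o,M))
    X=np.linalg.solve(A,b); return X,max(np.linalg.norm(M@(X-o)) for o,M in L)
def plane(c,p,z):
    o,d=rays(c,p);return o+d*(z-o[2])/d[2]
def blobs(m,lo,hi):
    n,_,st,ce=cv2.connectedComponentsWithStats(m.astype(np.uint8))
    return [(ce[i],st[i,4]) for i in range(1,n) if lo<=st[i,4]<=hi]
def cut(im,box):
    x0,y0,x1,y1=box;b=im[y0:y1,x0:x1].astype(int);return b.mean(2),b.max(2)-b.min(2),np.array([x0,y0])
E
python3 - <<'E'
from workcell import env
from h import *
C={n:env.read_camera(n) for n in("top","scene")}
def rings(n,boxes):
    out=[]
    for b in boxes:
        v,s,o=cut(C[n]["image"],b); bl=max(blobs((v>98)&(s<22),60,2000),key=lambda q:q[1]); out.append((bl[0]+o,bl[1]))
    return out
T=rings("top",[(218,262,250,290),(222,194,252,222),(163,190,195,222),(155,245,190,284)])
S=rings("scene",[(408,238,438,268),(350,262,382,298),(382,310,418,350),(428,280,472,322)])
for r,a,b in zip((32,41,51,64),T,S): 
    X,e=tri([(C["top"],a[0]),(C["scene"],b[0])]);print(r,a[0].round(1),a[1],b[0].round(1),b[1],X.round(4),e.round(4))
    z=X[2];print('   ',plane(C["top"],a[0],z).round(4),plane(C["scene"],b[0],z).round(4))
def holes(n,pts,w):
    out=[]
    for x,y in pts:
        v,s,o=cut(C[n]["image"],(x-w,y-w,x+w+1,y+w+1)); k=np.clip(95-v,0,None); k[k<12]=0
        yy,xx=np.mgrid[:2*w+1,:2*w+1]; out.append(np.array([(xx*k).sum(),(yy*k).sum()])/k.sum()+o)
    return out
HT=holes("top",[(459,293),(438,261),(419,230),(400,200)],6)
HS=holes("scene",[(321,104),(306,124),(291,145),(275,168)],5)
P=[]
for i,(a,b) in enumerate(zip(HT,HS)):
    X,e=tri([(C["top"],a),(C["scene"],b)]);P.append(X);print('hole',i+1,a.round(1),b.round(1),X.round(4),e.round(4),plane(C["top"],a,.02).round(4)[:2],plane(C["scene"],b,.02).round(4)[:2])
print(np.diff(P,axis=0),[np.linalg.norm(d) for d in np.diff(P,axis=0)])
print('jar',plane(C["top"],(299,136),.062),'jaw',plane(C["top"],(341,142),.02),'handle',plane(C["top"],(475,320),.03))
E
```

```text
32 [230.5 275.4] 153 [423.4 249.1] 119 [0.4252 0.194  0.0418] 0.0
    [0.4252 0.194  0.0418] [0.4252 0.194  0.0418]
41 [235.4 207.3] 236 [365.7 277.5] 237 [0.5722 0.1914 0.0477] 0.0
    [0.5722 0.1914 0.0477] [0.5722 0.1914 0.0477]
51 [176.3 205.5] 375 [400.8 327.8] 468 [0.5716 0.318  0.0553] 0.0001
    [0.5715 0.318  0.0553] [0.5716 0.3179 0.0553]
64 [169.4 263.6] 669 [453.  297.5] 676 [0.447  0.3189 0.0631] 0.0002
    [0.4472 0.3188 0.0631] [0.4469 0.319  0.0631]
hole 1 [458.4 292.5] [319.9 103.9] [ 0.4017 -0.3036  0.0213] 0.0004 [ 0.4013 -0.3038] [ 0.4014 -0.3049]
hole 2 [438.3 261. ] [305.5 124. ] [ 0.469  -0.2607  0.0209] 0.0005 [ 0.4686 -0.2606] [ 0.469  -0.2618]
hole 3 [418.9 230.1] [290.3 145.2] [ 0.5364 -0.2179  0.0209] 0.0006 [ 0.5361 -0.2177] [ 0.5365 -0.2189]
hole 4 [399.8 200. ] [274.3 167.8] [ 0.6037 -0.175   0.0203] 0.0005 [ 0.6034 -0.1747] [ 0.6039 -0.1756]
[[ 6.72825344e-02  4.29489932e-02 -3.35666704e-04]
 [ 6.74232759e-02  4.27980646e-02 -4.78172709e-05]
 [ 6.72665986e-02  4.28813841e-02 -5.79322335e-04]] [np.float64(0.07982272938844913), np.float64(0.07985971922978961), np.float64(0.07977433177629381)]
jar [0.73370269 0.05726854 0.062     ] jaw [ 0.73577305 -0.03769444  0.02      ] handle [ 0.34548671 -0.33482781  0.03      ]
```

```bash
cat > d.py <<'E'
# prints the shift (tool axes) and turn from the measured pose to TCP target x y z, tool y across the tray row, z down
import sys,numpy as np
from scipy.spatial.transform import Rotation as Ro
from workcell import env
s=env.get_state();q=s["orientation"];R=Ro.from_quat([*q[1:],q[0]])
a=np.arctan2(.0429,.0673)+np.pi/2; y=np.array([np.cos(a),np.sin(a),0]);z=np.array([0,0,-1.])
G=Ro.from_matrix(np.c_[np.cross(y,z),y,z])
for t in sys.argv[1:]:
    p=np.array(eval(t)); print((R.inv().apply(p-s["tcp_pos"])).round(4),(R.inv()*G).as_rotvec().round(4))
print(s["tcp_pos"].round(4),s["joint_pos"].round(2),s["wrist_force"].round(1),round(s["clock"],2))
E
python3 d.py .447,.319,.2
```

```text
[-0.3267 -0.1333  0.0528] [-9.000e-04 -6.000e-04 -8.813e-01]
[0.1774 0.5467 0.2527] [1.12 0.31 0.05 1.3  0.   1.43] [ 0.5 -0.1  0.3] 0.2
```

Careful with the scale: shifts go in units of 25 mm and turns go in units of 0.25 rad. That gives: -0.3267 m is -13.068, -0.272 m is -10.88, -0.8813 rad is -3.5252.

```bash
echo '[[-2.16, -0.88, 0.36, 0, 0, -0.588], [-4.36, -1.76, 0.72, 0, 0, -1.176], [-6.52, -2.68, 1.04, 0, 0, -1.764], [-8.72, -3.56, 1.4, 0, 0, -2.352], [-10.88, -4.44, 1.76, 0, 0, -2.936], [-13.068, -5.332, 2.112, -0.0036, -0.0024, -3.5252], [-13.068, -5.332, 2.112, -0.0036, -0.0024, -3.5252], [-13.068, -5.332, 2.112, -0.0036, -0.0024, -3.5252]]' > path.dat && python3 nudge.py path.dat 0.085 40; python3 d.py .447,.319,.2 .447,.319,.04
python3 - <<'E'
from workcell import env
import cv2
c=env.read_camera("wrist");cv2.imwrite("pics/w1.png",c["image"][:,:,::-1])
print(c["K"],c["R"],c["t"])
E
```

```text
clock: 1.2
tcp_pos: [0.4468, 0.3192, 0.2003]
orientation: [-0.0, -0.279, 0.96, 0.001]
wrist_force: [0.3, 0.1, 1.3]
finger_gap: 0.0854
grip_force: 0.0
[-0.0001 -0.0002  0.0003] [ 0.0012 -0.     -0.0019]
[-1.000e-04 -4.000e-04  1.603e-01] [ 0.0012 -0.     -0.0019]
[0.4468 0.3192 0.2003] [ 0.47  0.28 -0.12  1.16  0.   -0.09] [0.3 0.1 1.3] 1.2
[[309.70691629   0.         318.37543432]
 [  0.         309.70691629 199.73965629]
 [  0.           0.           1.        ]] [[-5.35893684e-01  8.44285468e-01 -8.26889918e-05]
 [ 8.11079618e-01  5.14844113e-01  2.77642564e-01]
 [ 2.34452154e-01  1.48719829e-01 -9.60684443e-01]] [-0.03075623 -0.54826322  0.17507585]
```

View pics/w1.png

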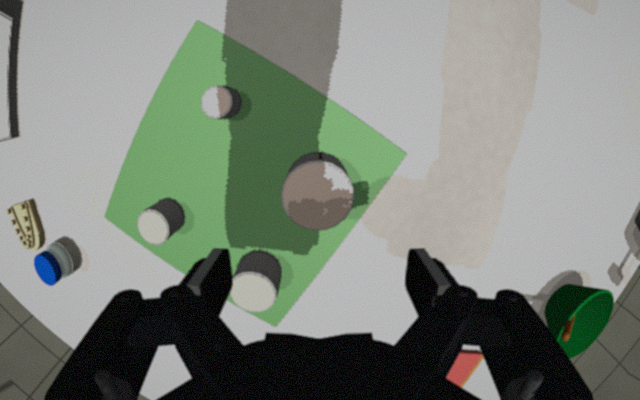

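The wrist view shows ring_64 centred at about (318,193), midway between the fingers at columns 218 and 418, so y is right. I'll go down now.

In the tool's units: 0.16 m is 6.4, 0.145 m is 5.8.

```bash
echo '[[0, 0, 1.2, 0, 0, 0], [0, 0, 2.4, 0, 0, 0], [0, 0, 3.6, 0, 0, 0], [0, -0.012, 4.4, 0, 0, 0], [0, -0.012, 5.2, 0, 0, 0], [0, -0.012, 5.8, 0, 0, 0], [0, -0.012, 6.4, 0, 0, 0], [0, -0.012, 6.4, 0, 0, 0]]' > path.dat && python3 nudge.py path.dat; python3 d.py .447,.319,.04; echo '[[0, 0, 0, 0, 0, 0], [0, 0, 0, 0, 0, 0], [0, 0, 0, 0, 0, 0], [0, 0, 0, 0, 0, 0], [0, 0, 0, 0, 0, 0], [0, 0, 0, 0, 0, 0]]' > path.dat && python3 nudge.py path.dat 0.055 40; python3 d.py .447,.319,.04
```

```text
clock: 2.25
tcp_pos: [0.4463, 0.3192, 0.0395]
orientation: [-0.001, -0.28, 0.96, 0.0]
wrist_force: [-0.8, 0.3, 0.1]
finger_gap: 0.0851
grip_force: 0.0
[-0.0005 -0.0006 -0.0005] [ 0.0008 -0.0011  0.0007]
[0.4463 0.3192 0.0395] [ 0.47  0.42 -0.36  0.79  0.   -0.09] [-0.8  0.3  0.1] 2.25
clock: 3.0
tcp_pos: [0.4481, 0.3194, 0.0414]
orientation: [0.001, -0.28, 0.96, 0.0]
wrist_force: [-0.2, -1.5, 5.4]
finger_gap: 0.063
grip_force: 45.1
[0.0012 0.0002 0.0014] [ 0.0002  0.0028 -0.0002]
[0.4481 0.3194 0.0414] [ 0.47  0.42 -0.35  0.79  0.   -0.09] [-0.2 -1.5  5.4] 3.0
```

In the tool's units: -0.02 m is -0.8, -0.11 m is -4.4.

```bash
echo '[[0, 0, -0.2, 0, 0, 0], [0, 0, -0.8, 0, 0, 0], [0, 0, -2, 0, 0, 0], [0, 0, -3.2, 0, 0, 0], [0, 0, -4.4, 0, 0, 0], [0, 0, -4.4, 0, 0, 0]]' > path.dat && python3 nudge.py path.dat; python3 d.py .6037,-.175,.15
```

```text
clock: 3.75
tcp_pos: [0.4488, 0.32, 0.1533]
orientation: [0.003, -0.28, 0.96, 0.001]
wrist_force: [0.2, 0.2, -5.9]
finger_gap: 0.0632
grip_force: 45.3
[ 0.1356 -0.5006  0.0023] [0.0002 0.0063 0.0001]
[0.4488 0.32   0.1533] [ 0.47  0.31 -0.21  1.05  0.   -0.09] [ 0.2  0.2 -5.9] 3.75
```

In the tool's units: -0.37 m is -14.8, -0.33 m is -13.2.

```bash
echo '[[0.48, -1.8, 0, 0, 0, 0], [1, -3.68, 0, 0, 0, 0], [1.52, -5.6, 0, 0, 0, 0], [2.04, -7.6, 0, 0, 0, 0], [2.56, -9.6, 0, 0, 0, 0], [3.08, -11.4, 0, 0, 0, 0], [3.6, -13.2, 0, 0, 0, 0], [4, -14.8, 0, 0, 0, 0]]' > path.dat && python3 nudge.py path.dat;echo '[[0.4, -1.6, 0, 0, 0, 0], [0.8, -3, 0, 0, 0, 0], [1.2, -4.4, 0, 0, 0, 0], [1.424, -5.2, 0, 0, 0, 0], [1.424, -5.2, 0, 0, 0, 0], [1.424, -5.2, 0, 0, 0, 0]]' > path.dat && python3 nudge.py path.dat; python3 d.py .6037,-.175,.15
```

```text
clock: 4.75
tcp_pos: [0.5611, -0.0482, 0.1485]
orientation: [-0.001, -0.28, 0.96, 0.001]
wrist_force: [0.3, 0.3, -4.0]
finger_gap: 0.0631
grip_force: 45.9
clock: 5.5
tcp_pos: [0.601, -0.1742, 0.1493]
orientation: [-0.0, -0.28, 0.96, 0.001]
wrist_force: [0.1, 0.4, -3.6]
finger_gap: 0.0633
grip_force: 46.0
[-0.0019 -0.0021 -0.0007] [0.0027 0.0003 0.0006]
[ 0.601  -0.1742  0.1493] [-0.41  0.46  0.    1.12  0.   -0.98] [ 0.1  0.4 -3.6] 5.5
```

```bash
sed -i 's/^s=env.get_state.*/L=[]\nfor i in range(5): env.read_camera("wrist"); L.append(env.get_state())\ns=L[-1]; s["tcp_pos"]=np.mean([l["tcp_pos"] for l in L],0); q=np.mean([l["orientation"]*np.sign(l["orientation"][2]) for l in L],0); R=Ro.from_quat([*q[1:],q[0]])\nprint("std",np.std([l["tcp_pos"] for l in L],0).round(4))/' d.py; python3 d.py .6037,-.175,.057
```

```text
std [0.0001 0.0001 0.0002]
[-0.0014 -0.0021  0.093 ] [0.0013 0.0008 0.0013]
[ 0.6014 -0.1742  0.15  ] [-0.41  0.46  0.    1.12  0.   -0.98] [-0.4 -0.6 -4.3] 5.75
```

```bash
echo '[[-0.056, -0.084, 0.8, 0, 0, 0], [-0.056, -0.084, 1.8, 0, 0, 0], [-0.056, -0.084, 2.6, 0, 0, 0], [-0.056, -0.084, 3.2, 0, 0, 0], [-0.056, -0.084, 3.48, 0, 0, 0], [-0.056, -0.084, 3.6, 0, 0, 0], [-0.056, -0.084, 3.6, 0, 0, 0], [-0.056, -0.084, 3.6, 0, 0, 0]]' > path.dat && python3 nudge.py path.dat; python3 d.py .6037,-.175,.057
```

```text
clock: 6.75
tcp_pos: [0.6046, -0.1765, 0.0608]
orientation: [0.001, -0.28, 0.96, 0.0]
wrist_force: [-0.1, -0.2, -3.5]
finger_gap: 0.0631
grip_force: 46.0
std [0.0001 0.     0.0001]
[-0.0002  0.0016  0.0036] [-0.0001  0.0015 -0.    ]
[ 0.6044 -0.1765  0.0606] [-0.41  0.53 -0.11  0.93  0.   -0.98] [ 0.9 -0.2 -3.6] 7.0
```

In the tool's units: 0.0016 m is 0.064, 0.002 m is 0.08.

```bash
echo '[[0, 0.032, 0.04, 0, 0, 0], [0, 0.064, 0.08, 0, 0, 0], [0, 0.064, 0.08, 0, 0, 0]]' > path.dat && python3 nudge.py path.dat; python3 d.py .6037,-.175,.057
```

```text
clock: 7.38
tcp_pos: [0.6034, -0.1752, 0.0585]
orientation: [0.001, -0.28, 0.96, 0.0]
wrist_force: [-1.1, -1.1, -0.3]
finger_gap: 0.063
grip_force: 46.4
std [0. 0. 0.]
[-0.0004  0.      0.0015] [-0.0001  0.0011 -0.0001]
[ 0.6034 -0.1752  0.0585] [-0.41  0.53 -0.12  0.92  0.   -0.98] [-1.4 -1.7  1.1] 7.62
```

In the tool's units: 0.0004 m is 0.016.

```bash
echo '[[0, 0, 0.016, 0, 0, 0], [0, 0, 0.016, 0, 0, 0]]' > path.dat && python3 nudge.py path.dat; echo '[[0, 0, 0, 0, 0, 0], [0, 0, 0, 0, 0, 0], [0, 0, 0, 0, 0, 0], [0, 0, 0, 0, 0, 0]]' > path.dat && python3 nudge.py path.dat 0.084; echo '[[0, 0, -0.4, 0, 0, 0], [0, 0, -1.2, 0, 0, 0], [0, 0, -2.4, 0, 0, 0], [0, 0, -4, 0, 0, 0], [0, 0, -4, 0, 0, 0], [0, 0, -4, 0, 0, 0]]' > path.dat && python3 nudge.py path.dat; python3 d.py .5716,.318,.16
```

```text
clock: 7.88
tcp_pos: [0.6034, -0.1753, 0.0585]
orientation: [0.001, -0.28, 0.96, 0.0]
wrist_force: [-3.2, -0.9, 4.8]
finger_gap: 0.0631
grip_force: 46.7
clock: 8.38
tcp_pos: [0.6033, -0.1748, 0.0575]
orientation: [0.0, -0.28, 0.96, 0.001]
wrist_force: [-0.0, 0.4, -0.4]
finger_gap: 0.084
grip_force: 0.0
clock: 9.12
tcp_pos: [0.6032, -0.1751, 0.158]
orientation: [0.001, -0.28, 0.96, 0.0]
wrist_force: [-0.1, 1.0, 0.5]
finger_gap: 0.084
grip_force: 0.0
std [0.0001 0.     0.0003]
[-0.2388  0.4321 -0.0024] [ 0.0023 -0.0001 -0.    ]
[ 0.6025 -0.1748  0.1566] [-0.41  0.46  0.02  1.13  0.   -0.98] [-0.8  0.3 -0.1] 9.38
```

```bash
echo '[[-0.96, 1.72, 0, 0, 0, 0], [-2, 3.6, 0, 0, 0, 0], [-3.12, 5.6, 0, 0, 0, 0], [-4.2, 7.6, 0, 0, 0, 0], [-5.2, 9.6, 0, 0, 0, 0], [-6.4, 11.6, 0, 0, 0, 0], [-7.6, 13.6, 0, 0, 0, 0], [-8.4, 15.2, 0, 0, 0, 0]]' > path.dat && python3 nudge.py path.dat; echo '[[-0.6, 1.08, 0, 0, 0, 0], [-1, 1.8, 0, 0, 0, 0], [-1.152, 2.084, 0, 0, 0, 0], [-1.152, 2.084, 0, 0, 0, 0], [-1.152, 2.084, 0, 0, 0, 0]]' > path.dat && python3 nudge.py path.dat; python3 d.py .5716,.318,.037
cat > chk.py <<'E'
# placed ring tops: python3 chk.py x,y,z ...  (expected top centres)
import sys
from workcell import env
from h import *
C={n:env.read_camera(n) for n in("top","scene")}
for n in C: cv2.imwrite(f"pics/chk_{n}_{int(env.get_state()['clock']*10)}.png",C[n]["image"][:,:,::-1])
def find(c,X,r):
    p=c["K"]@(c["R"]@X+c["t"]);p=p[:2]/p[2];w=int(r*c["K"][0,0]/np.linalg.norm(c["R"]@X+c["t"]))+8
    x,y=p.round().astype(int);v,s,o=cut(c["image"],(x-w,y-w,x+w+1,y+w+1))
    return p,v,s,o
for a in sys.argv[1:]:
    *X,r=eval(a);X=np.array(X)
    for n in C:
        p,v,s,o=find(C[n],X,r);print(n,p.round(1),o);print(v.astype(int)[::3,::2])
E
python3 chk.py .6037,-.175,.08,.032
```

```text
clock: 10.38
tcp_pos: [0.5754, 0.2606, 0.1574]
orientation: [0.0, -0.281, 0.96, 0.0]
wrist_force: [1.0, -0.3, 0.5]
finger_gap: 0.0838
grip_force: 0.0
clock: 11.0
tcp_pos: [0.5725, 0.3165, 0.1582]
orientation: [0.0, -0.279, 0.96, 0.0]
wrist_force: [1.1, 0.3, 1.0]
finger_gap: 0.0838
grip_force: 0.0
std [0.     0.0001 0.    ]
[0.0002 0.0015 0.1213] [ 0.0005  0.001  -0.0013]
[0.5725 0.3167 0.1583] [ 0.38  0.5   0.1   1.17  0.   -0.18] [0.3 0.3 0.4] 11.25
top [405.7 195.8] [384 174]
[[124 124 124 124 125 124 124 122 122 120 127 121 122 125 126 127 126 125
  126 126 125 126 125]
 [128 126 126 126 125 121 124 124 125 125 125 123 124 123 125 127 125 123
  125 125 126 124 126]
 [123 128 107 124 125 125 125 126 125 126 126 125 126 119 123 125 124 127
  125 124 123 125 125]
 [123 122 125 125 122 124 125 124 121 110 124 126 123 116 112 125 126 124
  124 126 127 124 126]
 [126 124 126 126 126 106 122 124 123 125 124 125 126 128 125 122 123 123
  126 124 124 126 123]
 [124 126 123 123  62 122 125 125 125 123 125 124 126 125 123 125 124 119
  123 125 125 125 125]
 [125 126 120  40 110 126 125 125 1
[... 1564 characters left out ...]
7 126 126 123 125 125 119 106
  127 129 127 125]
 [129 127 128 128 112 122 125 124 123 127 125 126 124 125 124 127 113  80
  121 125 127 126]
 [127 128 126 119  93  89 117 122 125 124 129 127 126 126 121 101  63  63
  119 127 126 128]
 [125 129 120 123 115  52  61  81  99 110 107 111 101  83  67  51  48  59
  117 125 126 126]
 [127 121 125 128 115  53  43  48  45  49  43  45  46  53  53  52  50  51
  108 125 125 126]
 [121 123 126 126 101  61  44  42  45  51  45  47  48  53  46  46  47  53
  111 119 123 122]
 [123 128 128 129 112  72  45  44  46  47  48  52  49  51  47  51  44  79
  117 118 120  93]
 [127 126 128 126 125 103  76  52  42  48  45  46  49  47  46  52  82 114
  121 112  89  61]]
```

```bash
cat > ov.py <<'E'
# overlay for viewing: expected top/base circles; args: x,y,zbase,r,h ; output name first
import sys
from workcell import env
from h import *
out=[]
for n,b in (("top",(370,165,490,310)),("scene",(245,80,345,200))):
    c=env.read_camera(n);im=c["image"][:,:,::-1];k=5
    x0,y0,x1,y1=b;g=cv2.resize(im[y0:y1,x0:x1],None,fx=600/(y1-y0)*.95,fy=600/(y1-y0)*.95,interpolation=cv2.INTER_CUBIC);f=600/(y1-y0)*.95
    for a in sys.argv[2:]:
        x,y,zb,r,h=eval(a);t=np.linspace(0,2*np.pi,60)
        for z,col in((zb,(255,0,0)),(zb+h,(0,0,255))):
            P=np.c_[x+r*np.cos(t),y+r*np.sin(t),0*t+z]@c["R"].T+c["t"];p=P@c["K"].T;p=p[:,:2]/p[:,2:]
            cv2.polylines(g,[((p+.5-[x0,y0])*f).round().astype(np.int32)],True,col,1)
    out.append(g[:570,:398])
cv2.imwrite(sys.argv[1],np.hstack(out)); print(np.hstack(out).shape)
E
python3 ov.py pics/o1.png .6037,-.175,.02,.032,.06
```

```text
(570, 796, 3)
```

View pics/o1.png

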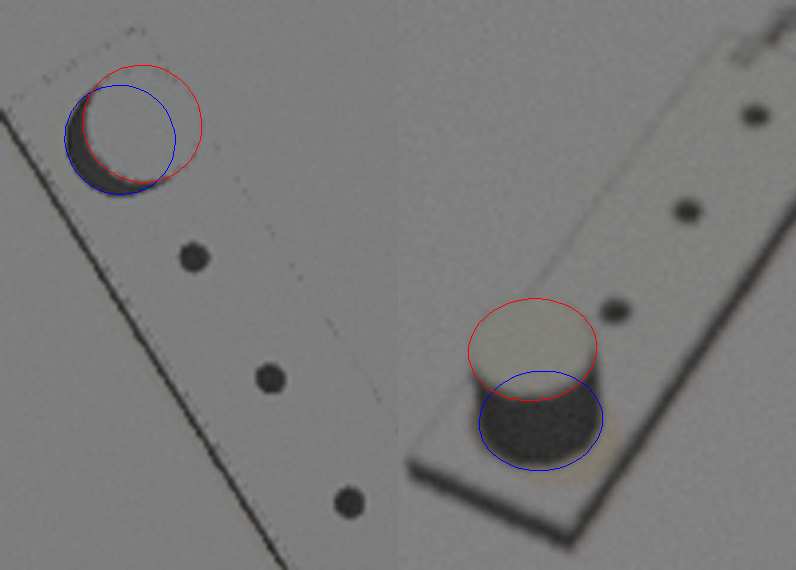

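The overlay shows ring_64 standing over drain_4 and matching its expected outline to within about 1 mm in both views (top view crop (120,140), scene crop (540,420)). Next is ring_51.

In the tool's units: 0.1213 m is 4.852, 0.116 m is 4.64.

```bash
echo '[[0, 0.06, 1.2, 0, 0, 0], [0.008, 0.06, 2.4, 0, 0, 0], [0.008, 0.06, 3.4, 0, 0, 0], [0.008, 0.06, 4.2, 0, 0, 0], [0.008, 0.06, 4.64, 0, 0, 0], [0.008, 0.06, 4.852, 0, 0, 0], [0.008, 0.06, 4.852, 0, 0, 0]]' > path.dat && python3 nudge.py path.dat 0.075; python3 d.py .5716,.318,.037; echo '[[0, 0, 0, 0, 0, 0], [0, 0, 0, 0, 0, 0], [0, 0, 0, 0, 0, 0], [0, 0, 0, 0, 0, 0], [0, 0, 0, 0, 0, 0], [0, 0, 0, 0, 0, 0]]' > path.dat && python3 nudge.py path.dat 0.042 40; python3 d.py .5716,.318,.037; echo '[[0, 0, -0.2, 0, 0, 0], [0, 0, -0.8, 0, 0, 0], [0, 0, -2, 0, 0, 0], [0, 0, -3.2, 0, 0, 0], [0, 0, -4.4, 0, 0, 0], [0, 0, -4.8, 0, 0, 0], [0, 0, -4.8, 0, 0, 0]]' > path.dat && python3 nudge.py path.dat; python3 d.py .5364,-.2184,.155
```

```text
clock: 12.32
tcp_pos: [0.5715, 0.3191, 0.0371]
orientation: [0.001, -0.28, 0.96, 0.0]
wrist_force: [0.1, 0.9, -0.9]
finger_gap: 0.0749
grip_force: 0.0
std [0.0001 0.     0.0001]
[ 0.0009 -0.0008  0.0007] [0.0004 0.0023 0.    ]
[0.5719 0.3192 0.0377] [ 0.39  0.6  -0.06  0.91  0.   -0.18] [ 0.2  0.7 -0.4] 12.57
clock: 13.32
tcp_pos: [0.5718, 0.319, 0.0375]
orientation: [0.001, -0.28, 0.96, 0.0]
wrist_force: [0.3, -0.4, 6.3]
finger_gap: 0.05
grip_force: 42.1
std [0. 0. 0.]
[ 0.0007 -0.0007  0.0005] [ 0.0002  0.002  -0.0001]
[0.5718 0.319  0.0375] [ 0.39  0.6  -0.06  0.91  0.   -0.18] [ 0.1 -1.2  6.1] 13.57
clock: 14.45
tcp_pos: [0.5715, 0.319, 0.1574]
orientation: [0.001, -0.28, 0.96, 0.001]
wrist_force: [-0.0, 0.4, -2.9]
finger_gap: 0.0505
grip_force: 42.1
std [0.0002 0.0001 0.0004]
[ 3.174e-01 -4.344e-01  4.000e-04] [ 0.001  -0.0013  0.    ]
[0.5705 0.3185 0.1555] [ 0.39  0.51  0.1   1.16  0.   -0.18] [-0.2 -0.7 -2.9] 14.7
```

```bash
echo '[[1.08, -1.44, 0, 0, 0, 0], [2.2, -3, 0, 0, 0, 0], [3.4, -4.64, 0, 0, 0, 0], [4.68, -6.4, 0, 0, 0, 0], [5.96, -8.16, 0, 0, 0, 0], [7.2, -9.84, 0, 0, 0, 0], [8.4, -11.48, 0, 0, 0, 0], [9.6, -13.12, 0, 0, 0, 0]]' > path.dat && python3 nudge.py path.dat;echo '[[1.2, -1.64, 0, 0, 0, 0], [2.2, -3, 0, 0, 0, 0], [2.8, -3.84, 0, 0, 0, 0], [3.068, -4.256, 0, 0, 0, 0], [3.068, -4.256, 0, 0, 0, 0], [3.068, -4.256, 0, 0, 0, 0]]' > path.dat && python3 nudge.py path.dat; python3 d.py .5364,-.2184,.0565
```

```text
clock: 15.7
tcp_pos: [0.5446, -0.0883, 0.1558]
orientation: [0.0, -0.28, 0.96, 0.001]
wrist_force: [1.1, -0.7, -2.9]
finger_gap: 0.0503
grip_force: 42.4
clock: 16.45
tcp_pos: [0.5376, -0.2165, 0.1561]
orientation: [0.0, -0.28, 0.96, 0.001]
wrist_force: [-0.4, 1.2, -2.6]
finger_gap: 0.0501
grip_force: 42.4
std [0.0001 0.0001 0.0001]
[ 0.0023 -0.0008  0.0998] [0.0009 0.001  0.0015]
[ 0.5378 -0.2166  0.1563] [-0.52  0.37 -0.12  1.09  0.   -1.09] [-0.2  0.8 -2.9] 16.7
```

```bash
echo '[[0.04, 0, 0.8, 0, 0, 0], [0.08, -0.02, 1.8, 0, 0, 0], [0.092, -0.032, 2.8, 0, 0, 0], [0.092, -0.032, 3.48, 0, 0, 0], [0.092, -0.032, 3.8, 0, 0, 0], [0.092, -0.032, 3.94, 0, 0, 0], [0.092, -0.032, 3.94, 0, 0, 0], [0.092, -0.032, 3.94, 0, 0, 0]]' > path.dat && python3 nudge.py path.dat; python3 d.py .5364,-.2184,.0545
```

```text
clock: 17.7
tcp_pos: [0.5368, -0.2198, 0.0586]
orientation: [0.001, -0.28, 0.96, -0.0]
wrist_force: [-0.1, -0.1, -2.8]
finger_gap: 0.0502
grip_force: 42.4
std [0.0001 0.     0.0001]
[-0.0005  0.0012  0.0039] [-0.0003  0.0014 -0.    ]
[ 0.5366 -0.2197  0.0584] [-0.53  0.45 -0.25  0.87  0.   -1.1 ] [ 0.6  0.3 -2.7] 17.95
```

```bash
echo '[[-0.024, 0.024, 0.04, 0, 0, 0], [-0.04, 0.048, 0.08, 0, 0, 0], [-0.04, 0.048, 0.12, 0, 0, 0], [-0.04, 0.048, 0.12, 0, 0, 0]]' > path.dat && python3 nudge.py path.dat; python3 d.py .5364,-.2184,.0545
```

```text
clock: 18.45
tcp_pos: [0.5364, -0.2179, 0.0547]
orientation: [0.0, -0.28, 0.96, 0.0]
wrist_force: [0.2, 0.5, -2.7]
finger_gap: 0.0503
grip_force: 42.4
std [0. 0. 0.]
[ 0.0003 -0.0003  0.0003] [ 0.0006  0.0009 -0.    ]
[ 0.5365 -0.218   0.0548] [-0.53  0.45 -0.26  0.86  0.   -1.09] [ 0.1 -0.2 -2.9] 18.7
```

In the tool's units: 0.001 m is 0.04, 0.0005 m is 0.02.

```bash
echo '[[0, 0, 0.02, 0, 0, 0], [0, 0, 0.04, 0, 0, 0], [0, 0, 0.04, 0, 0, 0]]' > path.dat && python3 nudge.py path.dat; python3 d.py .5364,-.2184,.0545
```

```text
clock: 19.08
tcp_pos: [0.5365, -0.218, 0.0545]
orientation: [0.001, -0.28, 0.96, 0.0]
wrist_force: [-2.9, 0.3, 5.4]
finger_gap: 0.0502
grip_force: 42.8
std [0. 0. 0.]
[ 0.0003 -0.0002  0.    ] [0.0001 0.0012 0.    ]
[ 0.5365 -0.218   0.0545] [-0.53  0.45 -0.26  0.86  0.   -1.09] [-2.8  1.8  6.3] 19.32
```

In the tool's units: -0.1 m is -4, -0.06 m is -2.4.

```bash
echo '[[0, 0, 0, 0, 0, 0], [0, 0, 0, 0, 0, 0], [0, 0, 0, 0, 0, 0], [0, 0, 0, 0, 0, 0]]' > path.dat && python3 nudge.py path.dat 0.075; echo '[[0, 0, -0.4, 0, 0, 0], [0, 0, -1.2, 0, 0, 0], [0, 0, -2.4, 0, 0, 0], [0, 0, -4, 0, 0, 0], [0, 0, -4, 0, 0, 0], [0, 0, -4, 0, 0, 0]]' > path.dat && python3 nudge.py path.dat; python3 d.py .5722,.1914,.155
```

```text
clock: 19.82
tcp_pos: [0.5365, -0.218, 0.0537]
orientation: [0.0, -0.28, 0.96, 0.0]
wrist_force: [-0.5, 0.3, 0.7]
finger_gap: 0.0752
grip_force: 0.0
clock: 20.58
tcp_pos: [0.5364, -0.218, 0.1541]
orientation: [0.001, -0.28, 0.96, 0.0]
wrist_force: [-0.1, -0.1, -0.4]
finger_gap: 0.075
grip_force: 0.0
std [0.0001 0.0001 0.0002]
[-0.2506  0.3254 -0.0014] [0.0023 0.0001 0.    ]
[ 0.5358 -0.2177  0.1528] [-0.53  0.37 -0.13  1.08  0.   -1.09] [-0.2  0.2 -0.4] 20.82
```

In the tool's units: 0.3254 m is 13.016, 0.306 m is 12.24.

```bash
echo '[[-1.2, 1.56, 0, 0, 0, 0], [-2.6, 3.4, 0, 0, 0, 0], [-4, 5.2, 0, 0, 0, 0], [-5.4, 7.04, 0, 0, 0, 0], [-6.8, 8.88, 0, 0, 0, 0], [-8.2, 10.72, 0, 0, 0, 0], [-9.4, 12.24, 0, 0, 0, 0], [-10.024, 13.016, 0, 0, 0, 0]]' > path.dat && python3 nudge.py path.dat 0.065; echo '[[0, 0, 0, 0, 0, 0], [0, 0, 0, 0, 0, 0]]' > path.dat && python3 nudge.py path.dat; python3 d.py .5722,.1914,.034
```

```text
clock: 21.82
tcp_pos: [0.5723, 0.1937, 0.1535]
orientation: [-0.0, -0.281, 0.96, 0.001]
wrist_force: [0.4, -0.5, 0.1]
finger_gap: 0.0651
grip_force: 0.0
clock: 22.08
tcp_pos: [0.5724, 0.1905, 0.1536]
orientation: [-0.0, -0.28, 0.96, 0.0]
wrist_force: [-1.2, -0.8, -0.3]
finger_gap: 0.0652
grip_force: 0.0
std [0.0001 0.0001 0.0001]
[-0.0002  0.0015  0.1201] [ 0.0006  0.0004 -0.0014]
[0.5728 0.1899 0.1541] [ 0.19  0.41 -0.06  1.1   0.   -0.38] [-0.9  0.3 -0.4] 22.32
```

```bash
echo '[[0, 0.06, 1.2, 0, 0, 0], [-0.008, 0.06, 2.4, 0, 0, 0], [-0.008, 0.06, 3.4, 0, 0, 0], [-0.008, 0.06, 4.2, 0, 0, 0], [-0.008, 0.06, 4.6, 0, 0, 0], [-0.008, 0.06, 4.8, 0, 0, 0], [-0.008, 0.06, 4.8, 0, 0, 0]]' > path.dat && python3 nudge.py path.dat; echo '[[0, 0, 0, 0, 0, 0], [0, 0, 0, 0, 0, 0], [0, 0, 0, 0, 0, 0], [0, 0, 0, 0, 0, 0], [0, 0, 0, 0, 0, 0], [0, 0, 0, 0, 0, 0]]' > path.dat && python3 nudge.py path.dat 0.032 40; python3 d.py .5722,.1914,.034; echo '[[0, 0, -0.2, 0, 0, 0], [0, 0, -0.8, 0, 0, 0], [0, 0, -2, 0, 0, 0], [0, 0, -3.2, 0, 0, 0], [0, 0, -4.4, 0, 0, 0], [0, 0, -4.8, 0, 0, 0], [0, 0, -4.8, 0, 0, 0]]' > path.dat && python3 nudge.py path.dat; python3 d.py .469,-.2613,.152
```

```text
clock: 23.2
tcp_pos: [0.5725, 0.1924, 0.0346]
orientation: [0.001, -0.28, 0.96, 0.0]
wrist_force: [-0.7, 0.3, 0.7]
finger_gap: 0.0649
grip_force: 0.0
clock: 23.95
tcp_pos: [0.573, 0.1926, 0.0353]
orientation: [0.001, -0.28, 0.96, 0.0]
wrist_force: [-1.5, -0.6, 6.3]
finger_gap: 0.0403
grip_force: 40.5
std [0. 0. 0.]
[ 0.0014 -0.0006  0.0013] [-0.0003  0.0027  0.    ]
[0.573  0.1926 0.0353] [ 0.19  0.51 -0.21  0.84  0.   -0.38] [-0.7 -0.2  5.2] 24.2
clock: 25.08
tcp_pos: [0.5725, 0.1925, 0.1548]
orientation: [0.001, -0.28, 0.96, 0.0]
wrist_force: [-0.3, 0.7, -1.4]
finger_gap: 0.04
grip_force: 40.6
std [0.0002 0.     0.0004]
[ 0.3302 -0.3274  0.0009] [ 0.0014 -0.001   0.    ]
[0.5714 0.1922 0.153 ] [ 0.19  0.41 -0.06  1.1   0.   -0.38] [ 0.6  0.4 -1.5] 25.32
```

In the tool's units: 0.305 m is 12.2, -0.303 m is -12.12.

```bash
echo '[[1.2, -1.2, 0, 0, 0, 0], [2.8, -2.8, 0, 0, 0, 0], [4.4, -4.4, 0, 0, 0, 0], [6.08, -6.08, 0, 0, 0, 0], [7.76, -7.72, 0, 0, 0, 0], [9.44, -9.36, 0, 0, 0, 0], [11, -10.92, 0, 0, 0, 0], [12.2, -12.12, 0, 0, 0, 0]]' > path.dat && python3 nudge.py path.dat;echo '[[0.6, -0.6, 0, 0, 0, 0], [0.952, -0.976, 0, 0, 0, 0], [0.952, -0.976, 0, 0, 0, 0], [0.952, -0.976, 0, 0, 0, 0]]' > path.dat && python3 nudge.py path.dat; python3 d.py .4702,-.2605,.0523
```

```text
clock: 26.32
tcp_pos: [0.4769, -0.2291, 0.1531]
orientation: [0.0, -0.279, 0.96, 0.001]
wrist_force: [0.1, 0.0, -2.0]
finger_gap: 0.0399
grip_force: 40.7
clock: 26.82
tcp_pos: [0.4711, -0.2592, 0.1536]
orientation: [0.0, -0.281, 0.96, 0.001]
wrist_force: [0.7, -0.4, -1.7]
finger_gap: 0.04
grip_force: 40.7
std [0.     0.0001 0.0001]
[ 0.0016 -0.0005  0.1015] [0.0009 0.0011 0.0016]
[ 0.4712 -0.2594  0.1538] [-0.65  0.29 -0.23  1.05  0.   -1.22] [ 0.1 -0.6 -1.2] 27.07
```

In the tool's units: 0.0985 m is 3.94, 0.095 m is 3.8.

```bash
echo '[[0.04, 0, 0.8, 0, 0, 0], [0.064, 0, 1.8, 0, 0, 0], [0.064, 0, 2.8, 0, 0, 0], [0.064, 0, 3.48, 0, 0, 0], [0.064, 0, 3.8, 0, 0, 0], [0.064, 0, 3.94, 0, 0, 0], [0.064, 0, 3.94, 0, 0, 0], [0.064, 0, 3.94, 0, 0, 0]]' > path.dat && python3 nudge.py path.dat; python3 d.py .4702,-.2605,.0523
```

```text
clock: 28.08
tcp_pos: [0.4701, -0.2615, 0.0559]
orientation: [0.001, -0.28, 0.96, -0.0]
wrist_force: [0.4, 0.4, -1.9]
finger_gap: 0.0404
grip_force: 40.7
std [0.0001 0.     0.0001]
[-0.0007  0.0006  0.0034] [-0.0003  0.0013 -0.    ]
[ 0.4699 -0.2614  0.0557] [-0.66  0.38 -0.37  0.82  0.   -1.23] [-0.5 -0.1 -2.1] 28.32
```

In the tool's units: 0.003 m is 0.12, 0.002 m is 0.08.

```bash
echo '[[-0.016, 0.024, 0.04, 0, 0, 0], [-0.02, 0.024, 0.08, 0, 0, 0], [-0.02, 0.024, 0.12, 0, 0, 0], [-0.02, 0.024, 0.12, 0, 0, 0]]' > path.dat && python3 nudge.py path.dat; python3 d.py .4702,-.2605,.0523
```

```text
clock: 28.82
tcp_pos: [0.4697, -0.2604, 0.0523]
orientation: [0.0, -0.28, 0.96, 0.0]
wrist_force: [0.2, 0.1, 0.1]
finger_gap: 0.0404
grip_force: 40.9
std [0. 0. 0.]
[-0.0004 -0.0004  0.    ] [ 0.0007  0.001  -0.    ]
[ 0.4697 -0.2604  0.0523] [-0.66  0.39 -0.37  0.81  0.   -1.22] [-1.4  1.6  0.8] 29.07
```

Contact: the vertical force went from about −2 N to about +0.8 N. I'll press 0.4 mm more and release.

```bash
echo '[[0, 0, 0.016, 0, 0, 0], [0, 0, 0.016, 0, 0, 0]]' > path.dat && python3 nudge.py path.dat; echo '[[0, 0, 0, 0, 0, 0], [0, 0, 0, 0, 0, 0], [0, 0, 0, 0, 0, 0], [0, 0, 0, 0, 0, 0]]' > path.dat && python3 nudge.py path.dat 0.065; echo '[[0, 0, -0.4, 0, 0, 0], [0, 0, -1.2, 0, 0, 0], [0, 0, -2.4, 0, 0, 0], [0, 0, -4, 0, 0, 0], [0, 0, -4, 0, 0, 0], [0, 0, -4, 0, 0, 0]]' > path.dat && python3 nudge.py path.dat; python3 d.py .4252,.194,.15
```

```text
clock: 29.32
tcp_pos: [0.4697, -0.2604, 0.0523]
orientation: [0.0, -0.28, 0.96, 0.0]
wrist_force: [-1.1, 1.4, 4.4]
finger_gap: 0.0399
grip_force: 41.1
clock: 29.82
tcp_pos: [0.4697, -0.2604, 0.0517]
orientation: [0.0, -0.28, 0.96, 0.0]
wrist_force: [0.8, 0.3, -0.8]
finger_gap: 0.0652
grip_force: 0.0
clock: 30.58
tcp_pos: [0.4697, -0.2605, 0.1521]
orientation: [0.001, -0.28, 0.96, 0.0]
wrist_force: [-0.1, 0.8, -1.2]
finger_gap: 0.065
grip_force: 0.0
std [0.0001 0.0001 0.0002]
[-0.2071  0.4065  0.0019] [ 0.0023  0.0004 -0.    ]
[ 0.4691 -0.2601  0.1509] [-0.66  0.29 -0.24  1.04  0.   -1.22] [-0.6 -0.1 -0.9] 30.82
```

```bash
echo '[[-0.92, 1.8, 0, 0, 0, 0], [-1.96, 3.84, 0, 0, 0, 0], [-3.04, 5.96, 0, 0, 0, 0], [-4.12, 8.08, 0, 0, 0, 0], [-5.2, 10.2, 0, 0, 0, 0], [-6.28, 12.32, 0, 0, 0, 0], [-7.28, 14.28, 0, 0, 0, 0], [-7.96, 15.64, 0, 0, 0, 0]]' > path.dat && python3 nudge.py path.dat 0.055; echo '[[-0.324, 0.62, 0, 0, 0, 0], [-0.324, 0.62, 0, 0, 0, 0], [-0.324, 0.62, 0, 0, 0, 0]]' > path.dat && python3 nudge.py path.dat; python3 d.py .4252,.194,.031
```

```text
clock: 31.82
tcp_pos: [0.4264, 0.1783, 0.1518]
orientation: [0.0, -0.281, 0.96, 0.001]
wrist_force: [0.7, 0.1, -0.0]
finger_gap: 0.055
grip_force: 0.0
clock: 32.2
tcp_pos: [0.4256, 0.1931, 0.1519]
orientation: [-0.0, -0.28, 0.96, 0.0]
wrist_force: [0.2, 0.6, -0.2]
finger_gap: 0.0551
grip_force: 0.0
std [0.0001 0.     0.0001]
[-0.      0.0013  0.1211] [ 0.0006  0.0006 -0.0013]
[0.4259 0.1928 0.1521] [ 0.25  0.17 -0.4   1.    0.   -0.31] [ 0.5  0.  -0. ] 32.45
```

```bash
echo '[[0, 0.052, 1.2, 0, 0, 0], [0, 0.052, 2.4, 0, 0, 0], [0, 0.052, 3.4, 0, 0, 0], [0, 0.052, 4.2, 0, 0, 0], [0, 0.052, 4.6, 0, 0, 0], [0, 0.052, 4.8, 0, 0, 0], [0, 0.052, 4.8, 0, 0, 0]]' > path.dat && python3 nudge.py path.dat; echo '[[0, 0, 0, 0, 0, 0], [0, 0, 0, 0, 0, 0], [0, 0, 0, 0, 0, 0], [0, 0, 0, 0, 0, 0], [0, 0, 0, 0, 0, 0], [0, 0, 0, 0, 0, 0]]' > path.dat && python3 nudge.py path.dat 0.023 40; python3 d.py .4252,.194,.031; echo '[[0, 0, -0.2, 0, 0, 0], [0, 0, -0.8, 0, 0, 0], [0, 0, -2, 0, 0, 0], [0, 0, -3.2, 0, 0, 0], [0, 0, -4.4, 0, 0, 0], [0, 0, -4.8, 0, 0, 0], [0, 0, -4.8, 0, 0, 0]]' > path.dat && python3 nudge.py path.dat; python3 d.py .4015,-.3041,.15
```

```text
clock: 33.33
tcp_pos: [0.4255, 0.1948, 0.0325]
orientation: [0.001, -0.28, 0.96, 0.0]
wrist_force: [0.2, -1.3, 0.7]
finger_gap: 0.0553
grip_force: 0.0
clock: 34.08
tcp_pos: [0.4258, 0.195, 0.0331]
orientation: [0.001, -0.28, 0.96, 0.0]
wrist_force: [0.2, -0.8, 5.5]
finger_gap: 0.0309
grip_force: 39.5
std [0. 0. 0.]
[ 0.0011 -0.0005  0.0021] [-0.      0.0025  0.0001]
[0.4258 0.195  0.0331] [ 0.26  0.3  -0.57  0.7   0.   -0.31] [-1.6 -0.5  6.1] 34.33
clock: 35.2
tcp_pos: [0.4253, 0.1948, 0.1524]
orientation: [0.001, -0.28, 0.96, 0.0]
wrist_force: [-0.2, 0.6, -1.7]
finger_gap: 0.0308
grip_force: 39.7
std [0.0002 0.     0.0002]
[ 0.2873 -0.4082  0.0009] [ 0.0012 -0.0009 -0.    ]
[0.4244 0.1945 0.1511] [ 0.26  0.17 -0.4   1.    0.   -0.31] [ 0.3  0.2 -0.6] 35.45
```

In the tool's units: -0.345 m is -13.8, -0.303 m is -12.12.

```bash
echo '[[1, -1.44, 0, 0, 0, 0], [2.2, -3.12, 0, 0, 0, 0], [3.44, -4.88, 0, 0, 0, 0], [4.72, -6.72, 0, 0, 0, 0], [6, -8.52, 0, 0, 0, 0], [7.28, -10.36, 0, 0, 0, 0], [8.52, -12.12, 0, 0, 0, 0], [9.72, -13.8, 0, 0, 0, 0]]' > path.dat && python3 nudge.py path.dat;echo '[[1, -1.44, 0, 0, 0, 0], [1.74, -2.528, 0, 0, 0, 0], [1.74, -2.528, 0, 0, 0, 0], [1.74, -2.528, 0, 0, 0, 0]]' > path.dat && python3 nudge.py path.dat; python3 d.py .4025,-.3034,.0501
```

```text
clock: 36.45
tcp_pos: [0.405, -0.2286, 0.1512]
orientation: [0.0, -0.28, 0.96, 0.001]
wrist_force: [0.3, 0.1, -0.9]
finger_gap: 0.0311
grip_force: 39.9
clock: 36.95
tcp_pos: [0.4024, -0.3027, 0.1509]
orientation: [-0.0, -0.28, 0.96, 0.002]
wrist_force: [0.4, 0.1, -1.3]
finger_gap: 0.0307
grip_force: 39.9
std [0.0002 0.0001 0.0002]
[ 0.0009 -0.0009  0.1014] [0.0016 0.0009 0.0012]
[ 0.4028 -0.3023  0.1515] [-0.8   0.23 -0.32  1.02  0.   -1.37] [ 0.3 -0.3 -1.2] 37.2
```

In the tool's units: 0.0985 m is 3.94, 0.095 m is 3.8.

```bash
echo '[[0.036, 0, 0.8, 0, 0, 0], [0.036, 0, 1.8, 0, 0, 0], [0.036, 0, 2.8, 0, 0, 0], [0.036, 0, 3.48, 0, 0, 0], [0.036, 0, 3.8, 0, 0, 0], [0.036, 0, 3.94, 0, 0, 0], [0.036, 0, 3.94, 0, 0, 0], [0.036, 0, 3.94, 0, 0, 0]]' > path.dat && python3 nudge.py path.dat; python3 d.py .4025,-.3034,.0501
```

```text
clock: 38.2
tcp_pos: [0.4026, -0.3043, 0.0539]
orientation: [0.001, -0.28, 0.96, -0.0]
wrist_force: [0.0, 0.1, -1.5]
finger_gap: 0.031
grip_force: 39.9
std [0.0001 0.     0.0001]
[-0.0004  0.0006  0.0036] [-0.0003  0.0011 -0.    ]
[ 0.4025 -0.3042  0.0537] [-0.81  0.33 -0.45  0.78  0.   -1.37] [ 0.4  0.4 -0.4] 38.45
```

In the tool's units: 0.0032 m is 0.128, 0.002 m is 0.08.

```bash
echo '[[-0.012, 0.024, 0.04, 0, 0, 0], [-0.012, 0.024, 0.08, 0, 0, 0], [-0.012, 0.024, 0.128, 0, 0, 0], [-0.012, 0.024, 0.128, 0, 0, 0]]' > path.dat && python3 nudge.py path.dat; python3 d.py .4025,-.3034,.0501
```

```text
clock: 38.95
tcp_pos: [0.4021, -0.3032, 0.0502]
orientation: [0.0, -0.28, 0.96, 0.0]
wrist_force: [-0.4, 0.1, 1.6]
finger_gap: 0.0306
grip_force: 40.2
std [0. 0. 0.]
[-0.0002 -0.0004  0.0001] [0.0006 0.0009 0.    ]
[ 0.4021 -0.3032  0.0502] [-0.81  0.34 -0.46  0.78  0.   -1.37] [-1.1 -0.3  2.4] 39.2
```

Contact again. I'll release, retreat, move away and look.

Careful with the scale: shifts go in units of 25 mm and turns go in units of 0.25 rad. That gives: 0.0002 m is 0.008.

```bash
echo '[[0, 0, 0.008, 0, 0, 0], [0, 0, 0, 0, 0, 0]]' > path.dat && python3 nudge.py path.dat; echo '[[0, 0, 0, 0, 0, 0], [0, 0, 0, 0, 0, 0], [0, 0, 0, 0, 0, 0], [0, 0, 0, 0, 0, 0]]' > path.dat && python3 nudge.py path.dat 0.055; echo '[[0, 0, -0.4, 0, 0, 0], [0, 0, -1.2, 0, 0, 0], [0, 0, -2.4, 0, 0, 0], [0, 0, -4, 0, 0, 0], [0, 0, -5.2, 0, 0, 0], [0, 0, -5.2, 0, 0, 0]]' > path.dat && python3 nudge.py path.dat; echo '[[-1.2, 1.6, 0, 0, 0, 0], [-2.4, 3.2, 0, 0, 0, 0], [-3.6, 4.8, 0, 0, 0, 0], [-4.8, 6.4, 0, 0, 0, 0], [-6, 8, 0, 0, 0, 0], [-7.2, 9.6, 0, 0, 0, 0], [-8.4, 11.2, 0, 0, 0, 0], [-8.4, 11.2, 0, 0, 0, 0]]' > path.dat && python3 nudge.py path.dat
python3 ov.py pics/o2.png .6037,-.175,.02,.032,.06 .5364,-.2184,.02,.0255,.052 .469,-.2613,.02,.0205,.044 .4016,-.304,.02,.016,.038
python3 - <<'E'
from workcell import env
import cv2
c=env.read_camera("scene");cv2.imwrite("pics/s9.png",c["image"][:,:,::-1])
E
```

```text
clock: 39.45
tcp_pos: [0.4021, -0.3032, 0.0502]
orientation: [0.0, -0.28, 0.96, 0.0]
wrist_force: [-1.8, 1.8, 2.4]
finger_gap: 0.0309
grip_force: 40.2
clock: 39.95
tcp_pos: [0.4022, -0.3033, 0.05]
orientation: [0.0, -0.28, 0.96, 0.0]
wrist_force: [0.1, 0.4, 0.7]
finger_gap: 0.055
grip_force: 0.0
clock: 40.7
tcp_pos: [0.4034, -0.3048, 0.1833]
orientation: [0.002, -0.28, 0.96, -0.002]
wrist_force: [0.3, 0.8, 0.1]
finger_gap: 0.0555
grip_force: 0.0
clock: 41.7
tcp_pos: [0.4277, 0.0485, 0.1797]
orientation: [-0.0, -0.283, 0.959, 0.001]
wrist_force: [0.2, 0.3, 0.5]
finger_gap: 0.0552
grip_force: 0.0
(570, 796, 3)
```

View pics/o2.png

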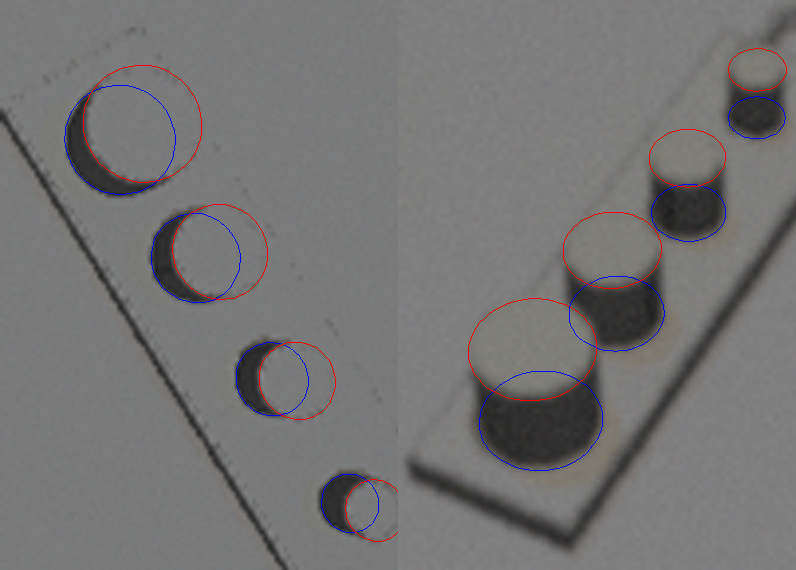

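View pics/s9.png

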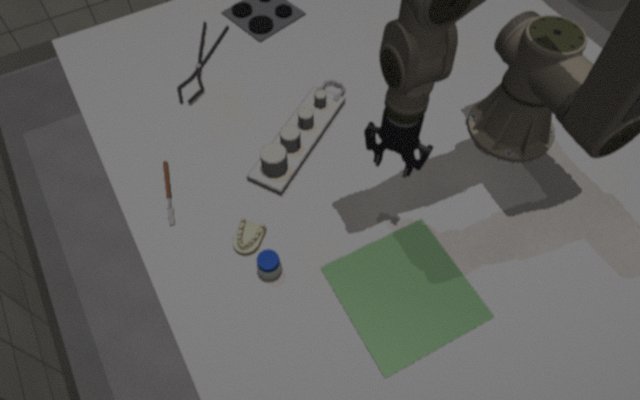

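The overlay shows all four rings standing within about 1 mm of the outlines expected over their holes. In the scene view, ring_32 at (320,97) is nearest the handle and ring_64 at (274,160) is at the far end. The jaw model (250,237) and the jar (269,264) are where they started, and the arm is clear.

```bash
python3 -c "
from workcell import env
print(env.hand_in())"
```

```text
the job is handed in; nothing more can be done
None
```

The tray is loaded and the job is handed in: all four rings stand upright over their drain holes, within about 1 mm by the last pictures, smallest at the handle end to largest at the far end, with the jaw model and jar left in place, in about 42 s of the 102 s allowed.

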